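# Level the griddle plate and hold the spirit level down on it

### The arm

A 6-joint arm with a two-finger parallel gripper is mounted at the origin on the work surface. World frame = base frame: x ahead of the robot, y to its left, z up, the work surface at z = 0. Lengths are in m, angles in degrees, forces in N, time in s.
With the tool pointing down it reaches from about 0.375 to 0.9 m from the base axis. Payload 3.1 kg.
Tool frame: the origin (TCP) lies at the very end of the fingers, on their centre line; the grasp point (between the pads) lies 19 mm behind it; z points along the fingers, y is the line along which they close (so a half turn about z gives the same grasp; the last joint's range is limited). The gripper opens to 87 mm and grips with 3 to 60 N. Pads are 19 mm wide; open, the fingers measure 117 mm over their backs; the gripper's body (75 mm by 190 mm) begins 51 mm behind the grasp point.
Start: joints at [56.809, 30.224, 82.088, -0, 67.689, -10.227], TCP at [0.244, 0.575, 0.223] pointing down, gripper open.
Joint ranges: [-176.69, 176.69], [-43.24, 126.21], [12.49, 139.97], [-82, 262], [0, 151.66], [-163.58, 163.58]. Speed limits (degrees/s): [159.86, 159.86, 180, 180, 180, 180].

### API

Orientations are given as a 3x3 rotation matrix whose columns are the frame's x, y, z axes.
In Python, from rig import * gives the robot as it stands.
- The arm moves only by the tool jog_arm, never from a script. Its arguments are lists of equal length, an entry for each row: "delta_pos": the shift along the world's x, y, z in cm, a list of three; "turn": the turn about the world's z in degrees; "grip": the closure, from 0 (fully open) to 1 (shut). In form: {"delta_pos": [[x, y, z], ...], "turn": [turn, ...], "grip": [grip, ...]}. A call has 1 to 12 rows; each row is the pose to reach, as a shift and turn from the pose commanded when the call began; what a row does not reach only later rows make up. A row lasts 1/8 s, in which the tool goes at most 62.5 mm and 10.7 degrees, less where a joint would pass 70% of its speed; a pose out of reach is approached as far as the arm can. A call with a gripper value outside its range is refused whole. The fingers move at their own pace and stop on an object; the grip force is fixed at half the most. Time passes only in rows, so rows that repeat a pose let the fingers close. It gives the time, the measured TCP pose, the force, the opening and the grip force at its end, in the units of the state.
- read_state(): the state, without advancing time (a new reading comes with each control period).
- capture(name): name is "side" or "top"; returns a dict with "color" (384x512x3 uint8, blue, green, red), "fovy" (degrees; the focal length in pixels is half the picture's height over the tangent of half this angle, whatever the lens; pixels are square), "cx", "cy" (the principal point, pixels), "camera_from_world" (4x4, takes a point from world to camera coordinates). Camera axes: x right, y up, looking along -z (the intrinsics and any distortion apply to the point x, -y, -z); pixel columns grow to the right and rows downward; lengths in m; the calibration is good to about 2 mm. A picture is of the moment at which its call begins. There is no depth.
- hand_in(): hands the job in; it is judged then, once.
The state is a dict: "time_s": time; "joint_positions": joint angles; "qvel": joint speeds; "tau": joint torques, N m; "position": TCP position; "tcp_rot": TCP orientation; "force": force on the tool from outside, world axes, zero at the start; "moment": the same for the moment, N m; "opening": opening from 0.0 (shut) to 1.0 (fully open); "grasp_force": force on a finger pad.
Only numpy, scipy, OpenCV 4.12 (cv2) and the standard library are available. Lean on these libraries where they do the work, as an engineer would, in place of code of your own. Each camera call takes 0.05 s, during which the arm holds its last target. There are 200 camera calls.

### The job

The griddle is out of level on the rough planks: stand the spirit level upright in the middle of the griddle plate, lengthwise from the hinged end to the levelling foot, and then turn the winged levelling foot until the bubble rests centred between the two lines. Then press the level firmly but not hard (about 10 N) straight down onto the plate and finish while holding it pressed like that, bubble still between the lines: do not let go at the end. Leave the funnel, grill brush, ramekin and spatula where they are.

Things in the scene. Friction and masses are not known exactly. Their poses are not given: they have to be found in the camera images.
- level: the spirit level, a plain aluminium bar with black ends, 180 long x 26 wide x 45 mm high, 0.2 to 0.32 kg, loose, standing on the counter. Origin at the centre of its flat underside, x along its length, z up. In the middle of its top is a window 68 mm long and 10 mm deep (floor of the window 35 mm above the underside) with the vial; the two solid top blocks, 45 mm above the underside, reach from 34 to 90 mm either side of the centre and are the places to press
- level_mid (a point): the centre of the level, 22.5 mm above its underside, axes as level; grip here across the 26 mm width
- bubble (a joint): the bubble of the level (pale, 12 mm long, in the dark green vial), position along the level's x in m from the middle of the vial, 0 = centred; it is between the two dark cross lines (at +-8 mm) within +-0.002. Like any bubble it moves to the higher end: 0.375 m per rad of the level's slope about its width (positive when the level's +x end is higher), stops at +-0.024, and takes about 1.5 s to come to rest
- plate: the dark steel griddle plate, 160 x 245 x 8 mm, hinged at one short end and carried at the other by the levelling foot. Origin on the hinge line (66 mm above the counter, half-way through the plate's thickness), y along the plate from the hinge to the foot, z up out of the plate. A 20 mm high lip runs along its +x edge, 75 mm from the middle line. It slopes by up to 0.06 rad and at the start the foot end is the low one
- plate_mid (a point): the point on the plate's upper surface where the centre of the level goes, 120 mm from the hinge line, axes as plate; the surface here is 70 mm above the counter when level
- foot (a joint): turn of the levelling foot in rad, growing clockwise seen from above, stops at 0 and 4.6; clockwise raises the foot end of the plate: 0.02 rad of plate slope (5.7 mm of height at the foot, 7.5 mm of bubble) per rad. The levelled reading differs each time, as the counter is uneven (about 2.6 to 3.4). Stays where it is left; takes 0.12 N m to turn
- foot_grip (a point): the black wing grip on top of the levelling foot, a bar 58 long x 12 wide x 28 mm high on the axis of the foot, 285 mm from the hinge line on the plate's middle line; the point is the bar's centre, 40 mm above the plate's upper surface (the bar reaches 14 mm above and below it); x along the bar's length and z up the foot's axis, both turning with the foot; it rises with the plate
- funnel: bystander: yellow plastic funnel standing mouth down, 110 mm across, 115 high; origin at the centre of its underside
- brush: bystander: steel grill brush with wooden handle lying beyond the griddle, 225 x 45 x 38 mm, length along x; origin near its middle, on the underside
- ramekin: bystander: clear glass ramekin, 84 mm across, 45 high; origin at the centre of its underside
- spatula: bystander: orange silicone spatula lying in front of the griddle, 262 x 52 x 12 mm, length along x; origin near its middle, on the underside
Things that resemble listed ones, but are neither listed nor needed, are in the scene too. Of the things like the level, leave any that is pink; of the rest the smaller one is meant.

How it is judged:
By the outcome, as a careful person would: the job done as asked, in the order asked, and still so for the second after the job is handed in, while the arm keeps its last pose, push and grip.
It also fails if it takes over 72 s, if anything falls off the work surface, if the arm or the gripper's body presses on something with over 40 N, if the wrist force passes 120 N, or if a joint passes its speed limit or range.

## Working session

There is one attempt and no reset: what is moved stays moved. The work goes in short steps, Python scripts to look and compute and a tool call to move; the robot and the scene stay as the last step left them, time stands still between calls to the robot, and variables do not carry over. Pictures are saved under pics/ and viewed, at most 10 in all, crops included, and the job is handed in when it is done.

Besides the shell and the picture viewer there is one more tool, called after "Emit:" as name(argument=value, ...), one argument or row to a line, values as JSON. jog_arm: Moves the arm, as the interface text tells. Its arguments: {"type":"object","properties":{"delta_pos":{"type":"array"},"turn":{"type":"array"},"grip":{"type":"array"}},"required":["delta_pos","turn","grip"]}

```bash
mkdir -p pics; cat > h.py <<'E'
from rig import *
import numpy as np, cv2
def snap(n,f,crop=None,s=1):
    c=capture(n); im=c["color"]
    if crop: x0,y0,x1,y1=crop; im=im[y0:y1,x0:x1]
    if s!=1: im=cv2.resize(im,None,fx=s,fy=s,interpolation=cv2.INTER_CUBIC)
    cv2.imwrite("pics/"+f,im); return c
def F(c): return c["color"].shape[0]/2/np.tan(np.radians(c["fovy"])/2)
def unproj(c,px,z):
    f=F(c);d=np.array([(px[0]-c["cx"])/f,-(px[1]-c["cy"])/f,-1.])
    M=np.array(c["camera_from_world"]);R=M[:3,:3];o=-R.T@M[:3,3];d=R.T@d
    return o+d*(z-o[2])/d[2]
def proj(c,p):
    M=np.array(c["camera_from_world"]);q=M[:3,:3]@np.array(p)+M[:3,3];f=F(c)
    return np.array([c["cx"]-f*q[0]/q[2],c["cy"]+f*q[1]/q[2]])
E
python3 - <<'E'
from h import *
for n in("top","side"):
    c=snap(n,n+"0.png",s=1.5);print(n,{k:v for k,v in c.items() if k!="color"})
s=read_state();print(s["position"],s["tcp_rot"],s["force"])
E
```

```text
top {'fovy': 42.03201689234771, 'cx': 261.27680498682895, 'cy': 193.69890620994602, 'camera_from_world': array([[-0.00884193, -0.99995914,  0.00187939, -0.05724331],
       [ 0.99614831, -0.00864424,  0.08725723, -0.55716555],
       [-0.08723742,  0.00264367,  0.99618404, -1.34393757],
       [ 0.        ,  0.        ,  0.        ,  1.        ]])}
side {'fovy': 51.30707939875767, 'cx': 257.0522858647696, 'cy': 185.07630035632175, 'camera_from_world': array([[ 0.93280881, -0.36029635, -0.0073665 , -0.54222812],
       [ 0.27002311,  0.68526175,  0.67639031, -0.17595153],
       [-0.23865298, -0.63293196,  0.73650654, -1.20509073],
       [ 0.        ,  0.        ,  0.        ,  1.        ]])}
[0.24346354 0.5748988  0.22166976] [[-9.20740487e-01  3.90174032e-01 -1.08622495e-03]
 [ 3.90175395e-01  9.20739003e-01 -1.68823114e-03]
 [ 3.41425723e-04 -1.97824101e-03 -9.99997985e-01]] [-0.40467473 -0.0421152   0.42071276]
```

View pics/top0.png

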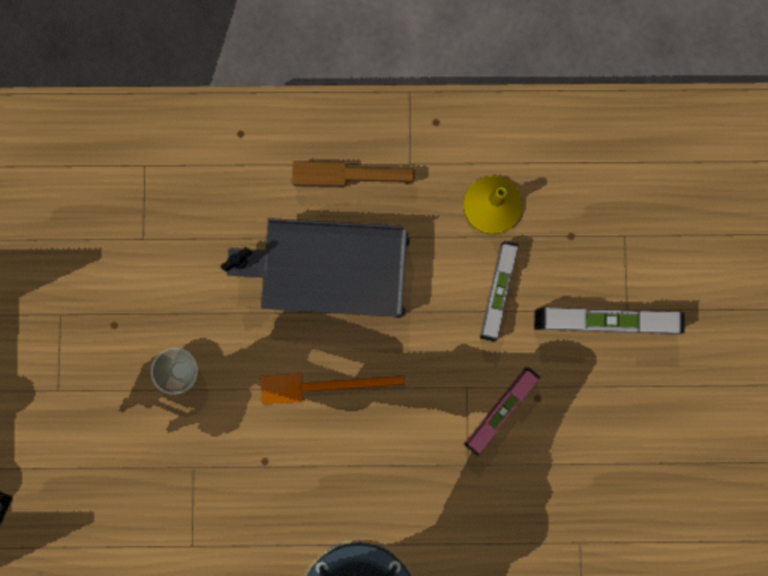

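View pics/side0.png

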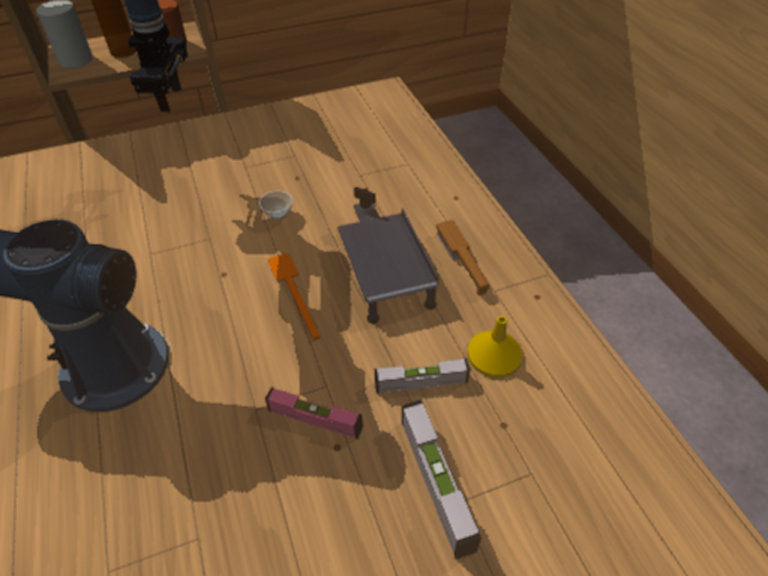

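The top view shows three level-like things (in 1.5x pixels). They are pink at (503,411), a long aluminium one at (611,320) and a short aluminium one at (500,291). I choose the short aluminium one. The griddle is at (335,268) with its hinged end on the right near x=405, and the wing grip is at (237,260).

```bash
python3 - <<'E'
from h import *
c=snap("top","top1.png",(140,135,360,235),3.6)
E
```

```text
(no output)
```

View pics/top1.png

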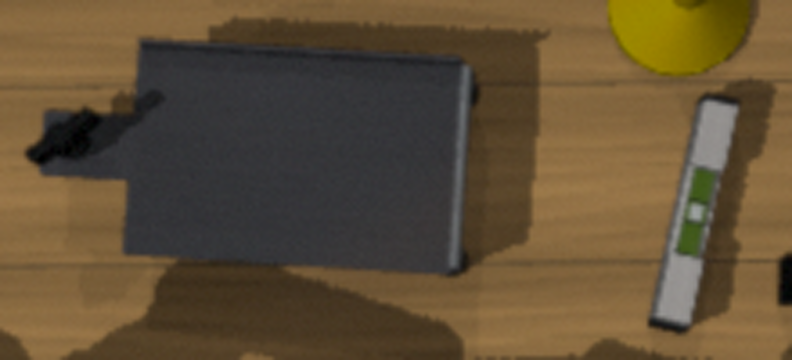

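The crop confirms the short bar: its ends are at about (720,98) and (669,328), it stands upright, and the vial is at (695,212). The plate's near edge runs from (125,254) to (450,272), the lip is along the top edge, and the wing runs from (32,155) to (97,115).

```bash
python3 - <<'E'
from h import *
c=capture("top")
g=lambda x,y:(x/3.6+140,y/3.6+135)
for n,p,z in [("L far a",(702,96),.045),("L far b",(740,101),.045),("L near a",(650,325),.045),("L near b",(688,330),.045),("vial",(695,212),.038),
 ("plate near hinge",(450,272),.07),("plate near foot",(125,254),.058),("lip hinge",(462,58),.09),("lip foot",(139,40),.078),("wing a",(32,155),.112),("wing b",(97,115),.112)]:
    print(n,unproj(c,g(*p),z).round(4))
s=read_state();R=s["tcp_rot"];print(np.degrees(np.arctan2(R[1][1],R[0][1])),s["time_s"])
E
```

```text
L far a [ 0.6403 -0.2628  0.045 ]
L far b [ 0.6363 -0.2914  0.045 ]
L near a [ 0.4684 -0.2203  0.045 ]
L near b [ 0.4645 -0.2486  0.045 ]
vial [ 0.5532 -0.2567  0.038 ]
plate near hinge [ 0.5079 -0.0714  0.07  ]
plate near foot [0.524  0.1688 0.058 ]
lip hinge [ 0.663  -0.0815  0.09  ]
lip foot [0.6805 0.1561 0.078 ]
wing a [0.5918 0.2264 0.112 ]
wing b [0.6202 0.1802 0.112 ]
67.03998589517744 0.2
```

Emit:
jog_arm(
  delta_pos=[
    [30.9,-83.1,-2],
    [30.9,-83.1,-2],
    [30.9,-83.1,-2],
    [30.9,-83.1,-2],
    [30.9,-83.1,-2],
    [30.9,-83.1,-2],
    [30.9,-83.1,-2],
    [30.9,-83.1,-2],
    [30.9,-83.1,-2],
    [30.9,-83.1,-2],
    [30.9,-83.1,-2],
    [30.9,-83.1,-2],
  ],
  turn=[9,9,9,9,9,9,9,9,9,9,9,9],
  grip=[0.2,0.2,0.2,0.2,0.2,0.2,0.2,0.2,0.2,0.2,0.2,0.2],
)

```text
time_s: 1.7
position: [0.5056, -0.1294, 0.2056]
tcp_rot: [[-0.97, 0.242, 0.0], [0.242, 0.97, 0.0], [-0.0, 0.0, -1.0]]
force: [1.8, 1.2, -0.9]
opening: 0.798
grasp_force: 0.0
```

Emit:
jog_arm(
  delta_pos=[
    [4.6,-12.6,-4],
    [4.6,-12.6,-8],
    [4.6,-12.6,-12.5],
    [4.6,-12.6,-12.5],
    [4.6,-12.6,-12.5],
  ],
  turn=[0,0,0,0,0],
  grip=[0.2,0.2,0.2,0.2,0.2],
)

```text
time_s: 2.33
position: [0.5507, -0.2527, 0.0805]
tcp_rot: [[-0.97, 0.241, -0.001], [0.241, 0.97, 0.001], [0.001, 0.001, -1.0]]
force: [0.6, 0.7, 1.5]
opening: 0.8
grasp_force: 0.0
```

```bash
python3 - <<'E'
from h import *
c=snap("side","s1.png",(220,180,360,300),5)
s=read_state();print(s["position"],np.degrees(np.arctan2(s["tcp_rot"][1][1],s["tcp_rot"][0][1])))
for p in [s["position"],(.5524,-.2558,.045)]: print((proj(c,p)-[220,180])*5)
E
```

```text
[ 0.55150332 -0.25280395  0.08193819] 76.07036809633026
[297.52813976 284.73744325]
[298.84893172 325.84665136]
```

View pics/s1.png

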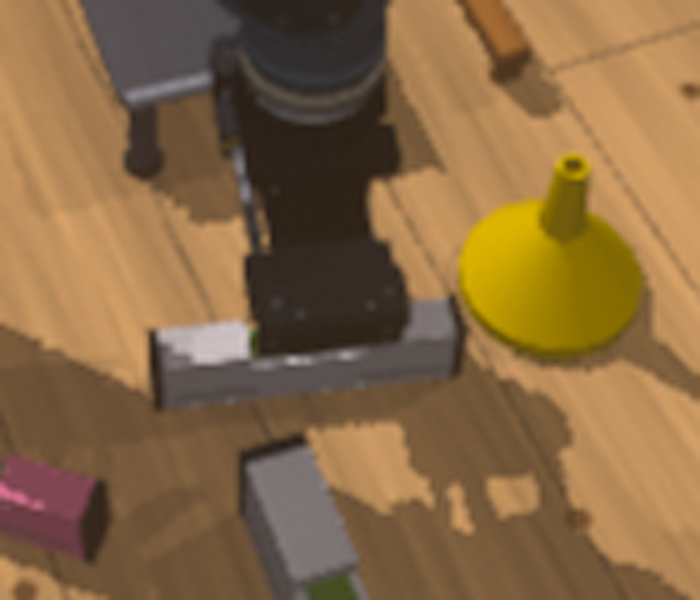

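The fingers straddle the bar, whose top centre is at about (303,325) against a predicted (299,326). The funnel and the other levels are clear, so I descend and grip.

Emit:
jog_arm(
  delta_pos=[
    [0.1,-0.3,-3.5],
    [0.1,-0.3,-6.5],
    [0.1,-0.3,-7.4],
    [0.1,-0.3,-7.4],
    [0.1,-0.3,-7.4],
    [0.1,-0.3,-7.4],
    [0.1,-0.3,-7.4],
    [0.1,-0.3,-7.4],
    [0.1,-0.3,-7.4],
    [0.1,-0.3,-7.4],
  ],
  turn=[0,0,0,0,0,0,0,0,0,0],
  grip=[0.2,0.2,0.2,0.2,0.9,0.9,0.9,0.9,0.9,0.9],
)

```text
time_s: 3.62
position: [0.5521, -0.2565, 0.0066]
tcp_rot: [[-0.97, 0.241, -0.0], [0.241, 0.97, -0.0], [-0.0, -0.0, -1.0]]
force: [-0.3, 0.1, 1.0]
opening: 0.297
grasp_force: 30.0
```

Emit:
jog_arm(
  delta_pos=[
    [0,0,4],
    [0,0,9],
    [0,0,14],
    [0,3,15],
    [0.5,7,15],
    [1,12,15],
    [2,17,15],
    [3,22,15],
    [4,26,15],
    [4.2,29.8,15],
    [4.2,29.8,15],
    [4.2,29.8,13],
  ],
  turn=[0,0,0,-10,-20,-30,-40,-50,-60,-70,-80,-80],
  grip=[0.9,0.9,0.9,0.9,0.9,0.9,0.9,0.9,0.9,0.9,0.9,0.9],
)

```text
time_s: 5.12
position: [0.5949, 0.0426, 0.1372]
tcp_rot: [[0.068, 0.998, 0.003], [0.998, -0.068, -0.0], [-0.0, 0.003, -1.0]]
force: [0.5, -0.3, -3.6]
opening: 0.295
grasp_force: 30.0
```

```bash
python3 - <<'E'
from h import *
c=snap("top","t2.png",(130,120,310,240),4)
s=read_state();print(s["position"],np.degrees(np.arctan2(s["tcp_rot"][1][1],s["tcp_rot"][0][1])),s["force"],s["joint_positions"])
E
```

```text
[0.59221706 0.04246884 0.13364387] -3.918902863907335 [-1.25914165e+00 -8.99896309e-04 -4.64977787e+00] [-6.67432817e+00  3.43844115e+01  9.11161872e+01  2.72710125e-03
  5.47673558e+01 -2.75696851e+00]
```

View pics/t2.png

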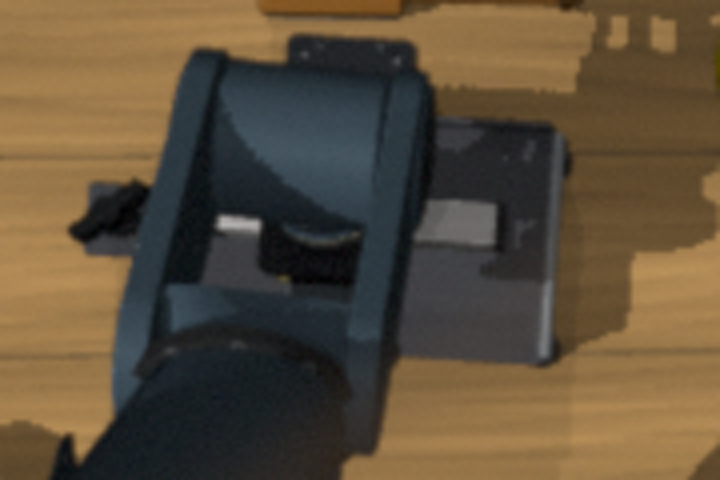

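The picture shows the bar over the plate's middle line, with one end at about (497,225), well clear of the lip and the wing. I lower it slowly.

Emit:
jog_arm(
  delta_pos=[
    [0,0,-2],
    [0,0,-4],
    [0,0,-5.5],
    [0,0,-5.8],
    [0,0,-6.0],
    [0,0,-6.1],
    [0,0,-6.1],
  ],
  turn=[0,0,0,0,0,0,0],
  grip=[0.9,0.9,0.9,0.9,0.9,0.9,0.9],
)

```text
time_s: 6.05
position: [0.5945, 0.0416, 0.0762]
tcp_rot: [[0.069, 0.998, 0.001], [0.998, -0.069, -0.0], [-0.0, 0.001, -1.0]]
force: [-0.2, -0.1, -3.4]
opening: 0.297
grasp_force: 30.0
```

Emit:
jog_arm(
  delta_pos=[
    [0,0,-0.15],
    [0,0,-0.3],
    [0,0,-0.3],
    [0,0,-0.3],
  ],
  turn=[0,0,0,0],
  grip=[0.9,0.9,0.9,0.9],
)

```text
time_s: 6.55
position: [0.5946, 0.0419, 0.073]
tcp_rot: [[0.069, 0.998, 0.001], [0.998, -0.069, 0.0], [0.0, 0.001, -1.0]]
force: [0.5, 1.6, 1.5]
opening: 0.295
grasp_force: 30.0
```

Emit:
jog_arm(
  delta_pos=[
    [0,0,-0.1],
    [0,0,-0.1],
    [0,0,-0.1],
    [0,0,-0.1],
    [0,0,-0.1],
    [0,0,2],
    [0,0,6],
    [0,0,9],
    [0,0,9],
  ],
  turn=[0,0,0,0,0,0,0,0,0],
  grip=[0.9,0.4,0.4,0.4,0.4,0.4,0.4,0.4,0.4],
)

```text
time_s: 7.68
position: [0.596, 0.0415, 0.1652]
tcp_rot: [[0.069, 0.998, 0.006], [0.998, -0.069, -0.001], [-0.0, 0.006, -1.0]]
force: [-0.6, -1.1, 0.4]
opening: 0.599
grasp_force: 0.0
```

Emit:
jog_arm(
  delta_pos=[
    [0.4,6,0],
    [0.8,12,0],
    [1.1,16.3,0],
    [1.1,16.3,-2.5],
    [1.1,16.3,-2.5],
  ],
  turn=[10,20,30,35.5,35.5],
  grip=[0.4,0.4,0.4,0.4,0.4],
)

```text
time_s: 8.3
position: [0.6022, 0.2048, 0.1342]
tcp_rot: [[-0.523, 0.852, -0.008], [0.852, 0.523, -0.001], [0.003, -0.007, -1.0]]
force: [0.3, -0.3, 0.4]
opening: 0.601
grasp_force: 0.0
```

```bash
python3 - <<'E'
from h import *
c=snap("side","s3.png",(210,100,310,200),6)
d=capture("top");cv2.imwrite("pics/t3.png",cv2.resize(d["color"][120:240,130:310],None,fx=4,fy=4,interpolation=cv2.INTER_CUBIC))
s=read_state();print(s["position"],np.degrees(np.arctan2(s["tcp_rot"][1][1],s["tcp_rot"][0][1])),s["joint_positions"])
for p in [s["position"],(.606,.2045,.110)]: print((proj(c,p)-[210,100])*6)
E
```

```text
[0.60449848 0.20418341 0.13661766] 31.41968640807587 [ 8.64730296e+00  3.70374513e+01  8.43662672e+01 -5.47397563e-03
  5.87307678e+01 -2.27694842e+01]
[190.1958445  128.19146964]
[194.06793223 163.52419612]
```

View pics/s3.png

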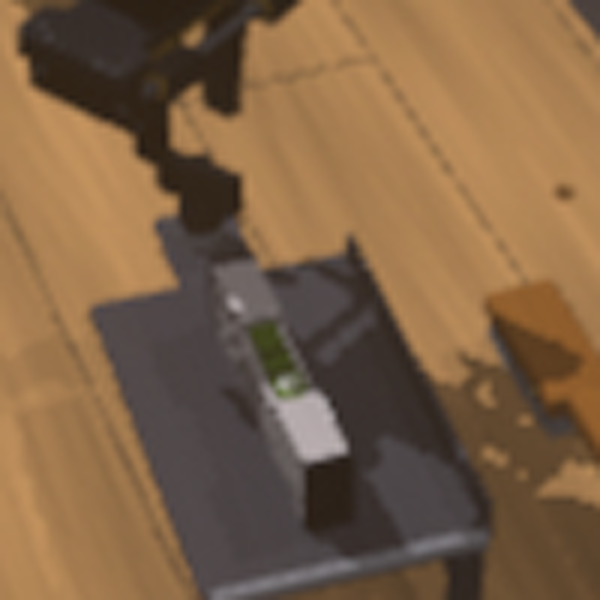

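The level stands on the plate with its bubble at the hinge end (290,385). The wing at about (203,185) lies between the open fingers. I descend and grip it.

Emit:
jog_arm(
  delta_pos=[
    [0.1,0,-2.5],
    [0.1,0,-4.5],
    [0.1,0,-5.2],
    [0.1,0,-5.2],
    [0.1,0,-5.2],
    [0.1,0,-5.2],
    [0.1,0,-5.2],
    [0.1,0,-5.2],
  ],
  turn=[0,0,0,0,0,0,0,0],
  grip=[0.4,0.4,0.4,0.4,0.9,0.9,0.9,0.9],
)

```text
time_s: 9.4
position: [0.6062, 0.2047, 0.0859]
tcp_rot: [[-0.523, 0.852, 0.0], [0.852, 0.523, 0.0], [-0.0, 0.0, -1.0]]
force: [0.1, -0.3, 0.1]
opening: 0.231
grasp_force: 0.0
```

Emit:
jog_arm(
  delta_pos=[
    [0,0,0],
    [0,0,0],
    [0,0,0],
  ],
  turn=[0,0,0],
  grip=[0.95,0.95,0.95],
)

```text
time_s: 9.78
position: [0.6077, 0.2058, 0.0862]
tcp_rot: [[-0.523, 0.852, 0.004], [0.852, 0.523, 0.002], [-0.0, 0.004, -1.0]]
force: [4.2, 3.9, -0.2]
opening: 0.136
grasp_force: 29.3
```

Emit:
jog_arm(
  delta_pos=[
    [0.15,0.1,0.1],
    [0.15,0.1,0.2],
    [0.15,0.1,0.3],
    [0.15,0.1,0.4],
    [0.15,0.1,0.5],
    [0.15,0.1,0.6],
    [0.15,0.1,0.7],
    [0.15,0.1,0.8],
    [0.15,0.1,0.9],
    [0.15,0.1,0.9],
  ],
  turn=[-10,-20,-30,-40,-50,-60,-70,-80,-90,-90],
  grip=[0.95,0.95,0.95,0.95,0.95,0.95,0.95,0.95,0.95,0.95],
)

```text
time_s: 11.02
position: [0.608, 0.2049, 0.0949]
tcp_rot: [[0.851, 0.525, 0.001], [0.525, -0.851, -0.001], [-0.0, 0.002, -1.0]]
force: [1.1, -2.3, 2.4]
opening: 0.136
grasp_force: 30.0
```

Emit:
jog_arm(
  delta_pos=[
    [0,0,0.1],
    [0,0,0.2],
    [0,0,0.3],
    [0,0,0.4],
    [0,0,0.4],
    [0,0,0.4],
    [0,0,0.4],
    [0,0,0.4],
    [0,0,0.4],
    [0,0,0.4],
    [0,0,0.4],
    [0,0,0.4],
  ],
  turn=[-10,-20,-30,-40,-40,-40,-40,-40,-40,-40,-40,-40],
  grip=[0.95,0.95,0.95,0.95,0.95,0.95,0.95,0.95,0.95,0.95,0.95,0.95],
)

```text
time_s: 12.52
position: [0.6078, 0.2047, 0.0987]
tcp_rot: [[0.99, -0.144, 0.0], [-0.144, -0.99, -0.002], [0.0, 0.002, -1.0]]
force: [0.5, -5.1, 2.7]
opening: 0.135
grasp_force: 30.0
```

```bash
python3 - <<'E'
from h import *
c=capture("top");d=capture("side")
u=proj(c,(.594,.042,.1)).astype(int);v=proj(d,(.594,.042,.1)).astype(int);print(u,v)
a=c["color"][u[1]-20:u[1]+20,u[0]-40:u[0]+40];b=d["color"][v[1]-20:v[1]+20,v[0]-40:v[0]+40]
cv2.imwrite("pics/b1.png",np.vstack([cv2.resize(i,None,fx=7,fy=7,interpolation=cv2.INTER_NEAREST) for i in(a,b)]))
E
```

```text
[221 177] [255 160]
```

View pics/b1.png

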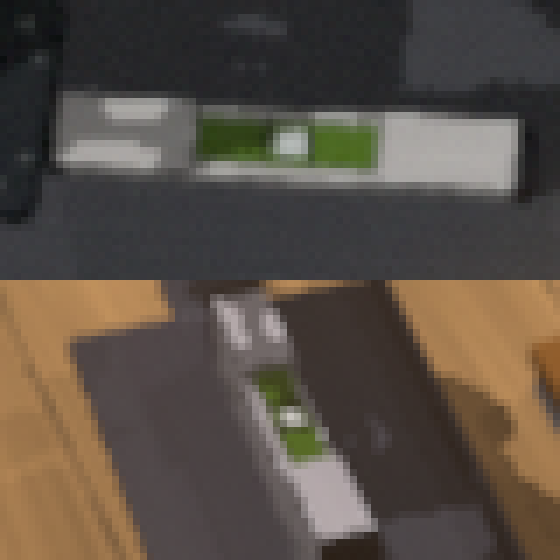

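The bubble is already near the middle. In the top view the vial spans x 197–380 and the bubble 273–308; in the side view the vial spans rows 371–459 and the bubble 407–428. I wait for it to settle and measure to subpixel.

```bash
cat > bub.py <<'E'
from h import *
from scipy.ndimage import map_coordinates
def cross(s,p,up):
    for i in range(len(p)-1):
        if (p[i]<.4<=p[i+1]) if up else (p[i]>=.4>p[i+1]): yield s[i]+(.4-p[i])/(p[i+1]-p[i])*(s[i+1]-s[i])
def meas(n,C=(.594,.042,.107),ang=86.):
    c=capture(n);im=c["color"].astype(float)
    y=np.array([np.cos(np.radians(ang)),np.sin(np.radians(ang)),0]);x=np.array([y[1],-y[0],0])
    s=np.arange(-.05,.0501,.0005);P=[]
    for w in np.arange(-.012,.0121,.001):
        q=np.array([proj(c,np.array(C)+a*y+w*x) for a in s])
        ch=[map_coordinates(im[...,k],[q[:,1],q[:,0]],order=1) for k in range(3)]
        P.append((ch[1]-ch[0])/ch[1])
    P=np.array(P);r=np.argsort(P.mean(1))[-5:];p=P[r].mean(0)
    up=np.array(list(cross(s,p,True)));dn=np.array(list(cross(s,p,False)))
    print(n,"rows",np.sort(r),"up",(up*1000).round(1),"down",(dn*1000).round(1))
    if len(up)==2==len(dn): print("  bubble toward foot mm %.2f"%(1000*((dn[0]+up[1])/2-(up[0]+dn[1])/2)))
E
python3 -c "
from bub import *
for i in range(2):
  meas('top');meas('side')"
```

```text
top rows [ 8  9 10 11 13] up [-33.3   5.5] down [-11.3  30.2]
  bubble toward foot mm -1.33
side rows [ 7  8  9 10 11] up [-28.7   6.8] down [-10.4  28.7]
  bubble toward foot mm -1.79
top rows [ 8  9 10 11 15] up [-33.3   5.9] down [-11.2  30.1]
  bubble toward foot mm -1.02
side rows [ 7  8  9 10 11] up [-28.7   6.8] down [-10.4  29. ]
  bubble toward foot mm -1.95
```

Emit:
jog_arm(
  delta_pos=[
    [0,0,0],
    [0,0,0],
    [0,0,0],
    [0,0,0],
    [0,0,0],
    [0,0,0],
    [0,0,0],
    [0,0,0],
  ],
  turn=[0,0,0,0,0,0,0,0],
  grip=[0.95,0.95,0.95,0.95,0.95,0.95,0.95,0.95],
)

```text
time_s: 13.82
position: [0.6078, 0.2047, 0.0987]
tcp_rot: [[0.99, -0.144, 0.0], [-0.144, -0.99, -0.002], [0.0, 0.002, -1.0]]
force: [1.1, -5.5, 3.4]
opening: 0.136
grasp_force: 30.0
```

```bash
python3 -c "
from bub import *
for i in range(2):
  meas('top');meas('side')"
```

```text
top rows [ 8  9 13 14 15] up [-33.3   5.9] down [-11.1  29.9]
  bubble toward foot mm -0.94
side rows [ 7  8  9 10 11] up [-28.7   6.8] down [-10.3  29. ]
  bubble toward foot mm -1.88
top rows [ 8  9 13 14 15] up [-33.4   6.2] down [-11.2  30. ]
  bubble toward foot mm -0.83
side rows [ 7  8  9 10 11] up [-28.7   6.8] down [-10.2  28.8]
  bubble toward foot mm -1.73
```

```bash
cat >> bub.py <<'E'
def prof(n,C=(.594,.042,.107),ang=86.,show=True,N=4):
    c=capture(n);im=np.mean([c["color"].astype(float)]+[capture(n)["color"] for _ in range(N-1)],0)
    y=np.array([np.cos(np.radians(ang)),np.sin(np.radians(ang)),0]);x=np.array([y[1],-y[0],0])
    s=np.arange(-.04,.0401,.001);P=[];B=[]
    for w in np.arange(-.012,.0121,.001):
        q=np.array([proj(c,np.array(C)+a*y+w*x) for a in s])
        ch=[map_coordinates(im[...,k],[q[:,1],q[:,0]],order=1) for k in range(3)]
        P.append((ch[1]-ch[0])/ch[1]);B.append(ch)
    r=np.argsort(np.mean(P,1))[-5:];B=np.array(B)[r].mean(0)
    m=abs(s)<.022;b=np.clip(B[0]-100,0,None)*m
    print(n,"bubble centroid mm %.2f"%(1000*(b*s).sum()/b.sum()))
    if show: print("B",B[0].astype(int).tolist(),"\nG",B[1].astype(int).tolist())
E
python3 -c "
from bub import *
prof('top');prof('side')
c=capture('side');M=c['camera_from_world'];print(-M[:3,:3].T@M[:3,3])
c=capture('top');M=c['camera_from_world'];print(-M[:3,:3].T@M[:3,3])"
```

```text
top bubble centroid mm -3.19
B [164, 161, 152, 144, 124, 101, 79, 63, 48, 40, 38, 36, 36, 36, 35, 35, 34, 35, 35, 35, 35, 35, 35, 36, 37, 36, 35, 38, 45, 53, 79, 109, 132, 140, 149, 152, 152, 152, 152, 151, 145, 135, 125, 104, 84, 65, 51, 36, 32, 30, 29, 28, 28, 28, 28, 28, 27, 26, 25, 24, 24, 24, 24, 23, 23, 23, 23, 23, 24, 31, 37, 49, 66, 83, 91, 97, 102, 103, 104, 104, 104] 
G [167, 164, 157, 149, 138, 126, 116, 111, 107, 106, 105, 105, 105, 105, 105, 104, 104, 104, 104, 104, 104, 105, 105, 105, 105, 104, 102, 99, 93, 87, 105, 128, 146, 153, 161, 162, 161, 161, 160, 159, 156, 149, 142, 125, 107, 92, 83, 74, 75, 78, 80, 78, 77, 77, 79, 79, 77, 74, 72, 70, 67, 67, 67, 67, 66, 65, 65, 65, 64, 65, 65, 70, 79, 88, 95, 100, 104, 105, 106, 106, 106]
side bubble centroid mm -2.58
B [169, 168, 164, 160, 155, 149, 139, 125, 112, 98, 84, 72, 63, 55, 47, 41, 40, 40, 40, 39, 38, 38, 38, 39, 39, 40, 42, 44, 46, 48, 59, 76, 93, 109, 122, 128, 132, 135, 138, 138, 129, 117, 105, 94, 83, 71, 60, 50, 41, 36, 36, 36, 37, 37, 36, 35, 36, 36, 35, 34, 34, 33, 32, 32, 31, 32, 34, 37, 39, 42, 46, 51, 57, 62, 68, 74, 80, 85, 91, 95, 98] 
G [167, 167, 165, 163, 160, 157, 152, 144, 137, 130, 123, 117, 114, 111, 108, 105, 104, 104, 104, 104, 104, 104, 104, 104, 105, 103, 100, 96, 92, 89, 94, 105, 116, 126, 134, 139, 144, 149, 153, 156, 148, 138, 127, 118, 108, 99, 91, 85, 80, 78, 80, 83, 87, 90, 93, 92, 91, 89, 87, 84, 81, 78, 75, 72, 70, 69, 70, 69, 69, 69, 70, 71, 73, 75, 77, 81, 85, 89, 93, 97, 99]
[ 0.26570765 -0.8375304   1.00257479]
[ 0.43727174 -0.05850432  1.38753347]
```

Both views put the bubble about 1.2 mm toward the hinge from the middle of the lines. That needs roughly 9° more clockwise.

Emit:
jog_arm(
  delta_pos=[
    [0,0,0.03],
    [0,0,0.07],
    [0,0,0.07],
    [0,0,0.07],
    [0,0,0.07],
    [0,0,0.07],
    [0,0,0.07],
  ],
  turn=[-5,-9,-9,-9,-9,-9,-9],
  grip=[0.95,0.95,0.95,0.95,0.95,0.4,0.4],
)

```text
time_s: 15.4
position: [0.6067, 0.2065, 0.0987]
tcp_rot: [[0.954, -0.299, -0.002], [-0.299, -0.954, 0.001], [-0.002, -0.001, -1.0]]
force: [-0.5, 1.0, 0.6]
opening: 0.276
grasp_force: 0.0
```

Emit:
jog_arm(
  delta_pos=[
    [0,0,0],
    [0,0,0.5],
    [0,0,4],
    [0,0,8],
    [0,0,10],
    [0,0,10],
    [0,0,10],
    [0,0,10],
    [0,0,10],
    [0,0,10],
    [0,0,10],
  ],
  turn=[0,0,0,0,0,0,0,0,0,0,0],
  grip=[0.4,0.4,0.4,0.4,0.4,0.4,0.4,0.4,0.4,0.4,0.4],
)

```text
time_s: 16.77
position: [0.6076, 0.2056, 0.1991]
tcp_rot: [[0.954, -0.3, -0.0], [-0.3, -0.954, -0.0], [-0.0, 0.0, -1.0]]
force: [0.2, 0.9, 0.2]
opening: 0.604
grasp_force: 0.0
```

```bash
python3 -c "
from bub import *
prof('top');prof('side')
s=read_state();print(s['position'],s['opening'],s['force'])"
```

```text
top bubble centroid mm -1.33
B [161, 158, 145, 132, 113, 91, 70, 56, 44, 36, 35, 33, 32, 32, 32, 32, 32, 32, 32, 32, 32, 32, 32, 32, 32, 32, 32, 33, 33, 34, 48, 67, 88, 112, 137, 151, 157, 163, 164, 165, 165, 163, 160, 141, 118, 95, 74, 53, 42, 37, 32, 32, 32, 32, 32, 32, 32, 32, 33, 33, 33, 33, 33, 33, 33, 34, 34, 34, 35, 44, 54, 73, 105, 136, 150, 158, 165, 166, 167, 167, 167] 
G [164, 161, 151, 141, 131, 121, 111, 108, 106, 105, 104, 104, 104, 104, 104, 104, 104, 104, 104, 104, 104, 104, 104, 104, 104, 103, 102, 98, 90, 81, 90, 105, 121, 137, 154, 162, 166, 170, 171, 172, 172, 170, 168, 152, 131, 113, 104, 96, 95, 98, 100, 101, 103, 103, 103, 103, 103, 103, 103, 103, 103, 103, 104, 104, 104, 103, 103, 102, 100, 95, 90, 96, 119, 142, 154, 162, 168, 169, 170, 170, 170]
side bubble centroid mm -1.73
B [168, 167, 164, 159, 154, 148, 138, 124, 111, 97, 84, 72, 64, 56, 48, 43, 42, 42, 41, 41, 40, 39, 40, 41, 41, 41, 40, 39, 38, 38, 48, 66, 84, 101, 116, 124, 128, 133, 136, 138, 132, 124, 117, 109, 102, 93, 83, 74, 67, 60, 55, 50, 46, 43, 40, 39, 40, 41, 41, 41, 41, 41, 41, 41, 40, 40, 40, 42, 43, 45, 48, 52, 57, 61, 68, 81, 97, 112, 127, 141, 149] 
G [167, 166, 165, 162, 159, 156, 150, 143, 136, 129, 122, 117, 113, 110, 107, 105, 104, 104, 104, 104, 104, 104, 104, 105, 105, 103, 98, 93, 87, 82, 86, 98, 109, 119, 129, 136, 142, 147, 153, 156, 152, 144, 136, 129, 121, 114, 109, 104, 100, 98, 98, 100, 101, 102, 103, 104, 104, 104, 105, 105, 104, 104, 104, 104, 103, 101, 97, 94, 90, 87, 84, 81, 79, 77, 77, 88, 102, 115, 128, 140, 148]
[0.6076499  0.20566063 0.19938428] 0.6008480622980316 [ 0.35261842 -0.30422344  0.25088564]
```

The bubble now sits within about 0.5 mm of the middle of the lines. Next I move over the level and align the open fingers along its length, one over each top block.

Emit:
jog_arm(
  delta_pos=[
    [-0.4,-5,0],
    [-0.8,-10,0],
    [-1.4,-16.6,0],
    [-1.4,-16.6,0],
    [-1.4,-16.6,-4],
    [-1.4,-16.6,-7],
    [-1.4,-16.6,-7],
    [-1.4,-16.6,-7],
  ],
  turn=[6,13.5,13.5,13.5,13.5,13.5,13.5,13.5],
  grip=[0.0,0.0,0.0,0.0,0.0,0.0,0.0,0.0],
)

```text
time_s: 18.18
position: [0.5946, 0.0403, 0.1303]
tcp_rot: [[0.998, -0.068, 0.002], [-0.068, -0.998, -0.0], [0.002, -0.0, -1.0]]
force: [-1.2, -0.1, 0.7]
opening: 1.004
grasp_force: 0.0
```

```bash
python3 -c "
from h import *
c=snap('side','s5.png',(200,100,330,200),6)
s=read_state();print(s['position'],s['opening'],s['force'],np.degrees(np.arctan2(s['tcp_rot'][1][1],s['tcp_rot'][0][1])))"
```

```text
[0.59488551 0.04012149 0.13076278] 0.9955422561387598 [0.2839887  0.54416119 0.96694111] -93.92481133260151
```

View pics/s5.png

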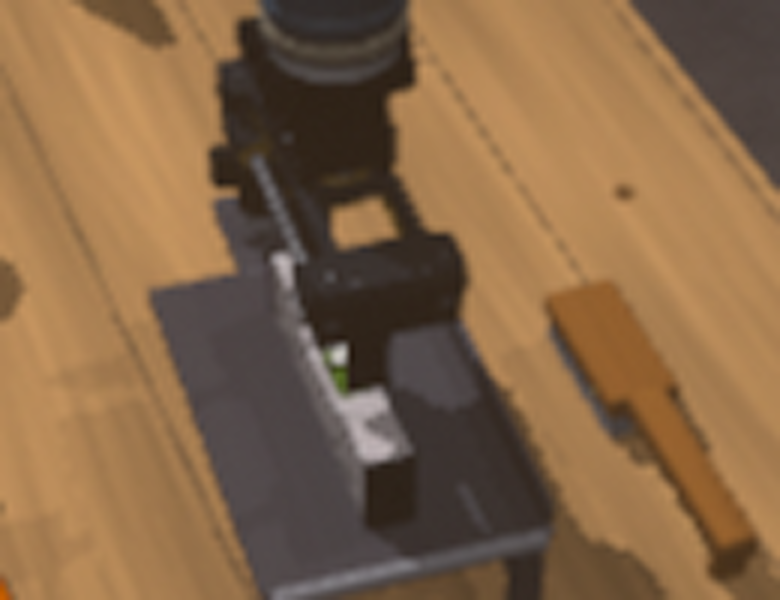

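The near fingertip at (370,385) is directly above the near block. I press down in small steps.

Emit:
jog_arm(
  delta_pos=[
    [0,0,-0.6],
    [0,0,-1.1],
    [0,0,-1.3],
    [0,0,-1.4],
    [0,0,-1.4],
    [0,0,-1.4],
  ],
  turn=[0,0,0,0,0,0],
  grip=[0,0,0,0,0,0],
)

```text
time_s: 18.98
position: [0.5936, 0.0397, 0.1155]
tcp_rot: [[0.998, -0.069, -0.0], [-0.069, -0.998, 0.0], [-0.0, -0.0, -1.0]]
force: [-0.4, -0.4, 1.2]
opening: 1.003
grasp_force: 1.0
```

Emit:
jog_arm(
  delta_pos=[
    [0,0,-0.05],
    [0,0,-0.1],
    [0,0,-0.1],
    [0,0,-0.1],
  ],
  turn=[0,0,0,0],
  grip=[0,0,0,0],
)

```text
time_s: 19.48
position: [0.5937, 0.0397, 0.1153]
tcp_rot: [[0.998, -0.069, 0.0], [-0.069, -0.998, -0.0], [0.0, 0.0, -1.0]]
force: [-3.1, 0.0, 7.5]
opening: 1.004
grasp_force: 3.6
```

Emit:
jog_arm(
  delta_pos=[
    [-0.03,0,-0.03],
    [-0.03,0,-0.03],
    [-0.03,0,-0.03],
    [-0.03,0,-0.03],
  ],
  turn=[0,0,0,0],
  grip=[0,0,0,0],
)

```text
time_s: 19.98
position: [0.5937, 0.0397, 0.1153]
tcp_rot: [[0.998, -0.069, 0.001], [-0.069, -0.998, -0.0], [0.001, 0.0, -1.0]]
force: [-2.4, 0.8, 9.3]
opening: 1.0
grasp_force: 4.1
```

```bash
python3 -c "
from h import *
F=[]
for i in range(8):
  capture('top');F.append(read_state()['force'])
print(np.mean(F,0),np.std(F,0))"
```

```text
[-2.13060731  0.27388937  8.5072281 ] [0.44272906 0.50096642 0.36897999]
```

Emit:
jog_arm(
  delta_pos=[
    [-0.03,0,-0.04],
    [-0.03,0,-0.04],
    [-0.03,0,-0.04],
    [-0.03,0,-0.04],
    [-0.03,0,-0.04],
    [-0.03,0,-0.04],
  ],
  turn=[0,0,0,0,0,0],
  grip=[0,0,0,0,0,0],
)

```text
time_s: 21.12
position: [0.5937, 0.0397, 0.1152]
tcp_rot: [[0.998, -0.069, 0.002], [-0.069, -0.998, -0.0], [0.002, 0.0, -1.0]]
force: [-1.8, 0.8, 9.8]
opening: 1.0
grasp_force: 4.8
```

```bash
python3 -c "
from bub import *
F=[]
for i in range(8):
  capture('top');F.append(read_state()['force'])
print(np.mean(F,0),np.std(F,0))
c=capture('side');d=capture('top')
v=proj(c,(.594,.042,.1)).astype(int);u=proj(d,(.594,.042,.1)).astype(int)
a=c['color'][v[1]-25:v[1]+25,v[0]-40:v[0]+40];b=d['color'][u[1]-20:u[1]+20,u[0]-40:u[0]+40]
cv2.imwrite('pics/b2.png',np.vstack([cv2.resize(i,None,fx=6,fy=6,interpolation=cv2.INTER_CUBIC) for i in(b,a)]))
prof('side')"
```

```text
[-2.1833647   0.9287993   9.76932953] [0.37880056 0.33511808 0.4340272 ]
side bubble centroid mm nan
B [26, 25, 26, 28, 30, 31, 33, 34, 34, 33, 32, 31, 32, 32, 32, 32, 32, 32, 33, 32, 32, 32, 33, 35, 36, 36, 35, 35, 34, 32, 31, 29, 28, 27, 25, 24, 25, 26, 28, 29, 30, 31, 31, 32, 32, 32, 31, 30, 28, 28, 27, 26, 25, 25, 25, 25, 26, 26, 27, 27, 28, 28, 28, 28, 29, 30, 31, 31, 32, 32, 34, 35, 37, 38, 39, 40, 40, 41, 41, 41, 41] 
G [35, 34, 36, 37, 39, 40, 42, 44, 45, 47, 48, 50, 53, 55, 58, 61, 63, 66, 68, 71, 74, 77, 80, 83, 86, 86, 83, 79, 74, 69, 63, 56, 50, 43, 36, 34, 35, 35, 36, 37, 38, 38, 38, 39, 39, 38, 38, 37, 37, 36, 35, 35, 35, 34, 34, 34, 35, 35, 36, 36, 36, 36, 36, 36, 37, 37, 38, 38, 39, 39, 40, 41, 42, 43, 44, 45, 45, 45, 46, 46, 46]bub.py:28: RuntimeWarning: invalid value encountered in scalar divide
  print(n,"bubble centroid mm %.2f"%(1000*(b*s).sum()/b.sum()))
```

View pics/b2.png

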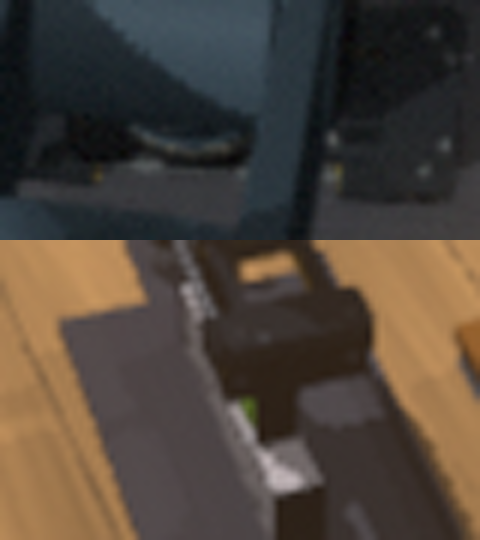

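Emit:
jog_arm(
  delta_pos=[
    [-0.05,0,-0.01],
    [-0.1,0,-0.01],
    [-0.1,0,-0.01],
    [-0.1,0,-0.01],
    [-0.1,0,-0.01],
    [-0.1,0,-0.01],
  ],
  turn=[0,0,0,0,0,0],
  grip=[0,0,0,0,0,0],
)

```text
time_s: 22.58
position: [0.5936, 0.0397, 0.1153]
tcp_rot: [[0.998, -0.069, 0.004], [-0.069, -0.998, -0.0], [0.004, -0.0, -1.0]]
force: [-0.2, 0.7, 8.6]
opening: 0.999
grasp_force: 4.5
```

```bash
python3 -c "
from h import *
F=[]
for i in range(8):
  capture('top');F.append(read_state()['force'])
m=np.mean(F,0);print(m,read_state()['position'])
if 8.5<m[2]<11.5 and abs(m[0])<2.3: print(hand_in())"
```

```text
[-1.04667435  0.88728738  8.87963101] [0.59356768 0.03971554 0.11524794]
the job is handed in; nothing more can be done
None
```

I handed the job in with the level upright in the middle of the plate, the foot turned about 139° clockwise, and the level held pressed at about 9 N; the bubble measured within about 0.5 mm of centre just before pressing, but the gripper hid it during the press.

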